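# Weigh a pair of dropper bottles on a sprung hand scale

## Task

Stand the amber dropper bottle that is on the bench in the empty cup of the hand scale, beside the one already loaded, and let go of it. Then take the scale by its orange grip bar, draw the sprung bar up until the spring carries the load, and lift the whole scale straight up until its foot plate hangs about 8 cm above the bench. Finish while holding it there by the bar, level and still, so that the weight can be read; keep the foot plate level throughout, both bottles upright in their cups, and leave the other things on the bench alone.

Things in the scene. Friction and masses are not known exactly. Their poses are not given: they have to be found in the camera images.
- scale_centre (a point): Hand scale, loose on the bench, 0.28 kg: an aluminium foot plate 212 x 56 x 6 mm with rounded ends; this point is the centre of the plate, 3 mm above the bench at the start. x runs along the plate through both cups, z is up (the mast). A blue open cup stands at each end, 78 mm from the centre, and a white graduated mast in the middle carries a sprung steel case with an orange grip bar on top. Any heading at the start.
- cup_a (a point): Empty blue cup at the -x end of the foot plate: the point is the middle of its inner floor, 8 mm above the underside of the plate. Inner diameter 41 mm, outer diameter 49 mm, rim 26 mm above the inner floor, floor flat. The dropper bottle from the bench belongs here.
- cup_b (a point): The same kind of cup at the +x end, already holding the other dropper bottle; the point is the middle of its inner floor.
- grip_bar (a point): Orange grip bar of the hand scale, 50 x 20 x 24 mm: the point is its centre, 124 mm above the underside of the plate at the start. Its long side (x) runs along the plate, so that fingers closing along its y (20 mm) stay clear of the bottles; under it the steel neck and case are narrower than the bar in y (16 mm).
- scale_grip (a joint): How far the grip bar and its case are drawn up the mast, in m: 0 is home, 0.055 the stop. The spring takes about 130 N/m; with both bottles loaded the scale leaves the bench when the bar is drawn about 0.025 to 0.032 (a little more while still swinging), so that the foot plate hangs that much lower below the bar than at the start.
- bench_bottle (a point): Dropper bottle standing on the bench: amber glass with a black dropper cap, 33 mm across, 102 mm tall, about 0.09 kg; the point is its centre, 51 mm above its underside; z is its upright axis. The glass body is round and can be gripped from any side.
- loaded_bottle (a point): The second dropper bottle, of the same size, standing in the other cup of the scale from the start; the point is its centre, 51 mm above its underside.
- bezel_cup: Bystander: low turned steel cup, 56 mm across, 18 mm high, loose; origin at its underside. Beyond it on the left a fixed gas torch stands on the front edge of the bench at about x 0.15 to 0.37, y 0.40 to 0.48, up to 0.3 m high, with its hose behind it at the same y.
- brick: Bystander: piece of fire brick, 100 x 39 x 25 mm, loose; origin at its underside.
- spool: Bystander: spool of solder wire with black flanges, 52 mm across, 25 mm high, loose; origin at its underside. Beyond it on the right, out of the work, the fixed desk lamp: its grey shade hangs over the bench at about x 0.45 to 0.65, y -0.45 to -0.70, from 0.43 m above the bench upward.

How it is judged:
By the outcome, as a careful person would: the job done as asked, in the order asked, and still so for the second after the job is handed in, while the arm keeps its last pose, push and grip.
It also fails if it takes over 56 s, if anything falls off the work surface, if the arm or the gripper's body presses on something with over 40 N, if the wrist force passes 120 N, or if a joint passes its speed limit or range.

## Robot

A 6-joint arm with a two-finger parallel gripper is mounted at the origin on a cart in front of the work surface, level with it; the furniture and walls round the work are solid. World frame = base frame: x ahead of the robot, y to its left, z up, the work surface at z = 0. Lengths are in m, angles in rad, forces in N, time in s.
With the tool pointing down it reaches from about 0.35 to 0.775 m from the base axis. Payload 5.5 kg.
Tool frame: the origin (TCP) lies at the very end of the fingers, on their centre line; the grasp point (between the pads) lies 19 mm behind it; z points along the fingers, y is the line along which they close (so a half turn about z gives the same grasp; the last joint's range is limited). The gripper opens to 85 mm and grips with 20 to 120 N. Pads are 22 mm wide; open, the fingers measure 114 mm over their backs; the gripper's body (76 mm by 85 mm) begins 54 mm behind the grasp point. The pads swing forward as they close: fully open they stand 13 mm farther back than shut.
Start: joints at [-1.296, 0.313, 0.046, 1.304, 0, 1.431], TCP at [0.232, -0.526, 0.231] pointing down, gripper open.
Joint ranges: [-2.76, 2.76], [-0.86, 1.69], [-1.03, 1.26], [-2.2, 2.34], [-1.47, 1.5], [-3.14, 3.14]. Speed limits (rad/s): [2.57, 2.57, 3.14, 3.14, 3.14, 3.14].

## Interface

Orientations are given as a unit quaternion [w, x, y, z].
In Python, from workcell import env gives the robot as it stands. The module is installed in compiled form; this text tells all that it offers.
- The arm moves only by the tool jog_arm, never from a script. Its arguments are lists of equal length, an entry for each row: "gripper": the opening, from 0 (shut) to 1 (fully open); "offset": the shift along the world's x, y, z in cm, a list of three; "twist": the turn about the world's z in degrees. In form: {"gripper": [gripper, ...], "offset": [[dx, dy, dz], ...], "twist": [twist, ...]}. A call has exactly 8 rows; each row is the pose to reach, as a shift and turn from the pose commanded when the call began; what a row does not reach only later rows make up. A row lasts 1/8 s, in which the tool goes at most 62.5 mm and 10.7 degrees, less where a joint would pass 70% of its speed; a pose out of reach is approached as far as the arm can. A call with a gripper value outside its range is refused whole. The fingers move at their own pace and stop on an object; "squeeze" is the grip in N (left out, the last holds). Time passes only in rows, so rows that repeat a pose let the fingers close, or fill a call up. It gives the time, the measured TCP pose, the force, the opening and the grip force at its end, in the units of the state.
- env.get_state(): the state, without advancing time (a new reading comes with each control period).
- env.read_camera(name): name is "side" or "top"; returns a dict with "image" (384x512x3 uint8, red, green, blue), "z_map" (384x512 float32, m along the optical axis (not along the pixel's ray), 0 where there is no reading), "fovy" (degrees; the focal length in pixels is half the picture's height over the tangent of half this angle, whatever the lens; pixels are square), "cx", "cy" (the principal point, pixels), "distortion" ([k1, k2, p1, p2, k3] as OpenCV has them; the pictures are not rectified), "cam_to_world" (4x4, takes a point from camera to world coordinates). Camera axes: x right, y up, looking along -z (the intrinsics and any distortion apply to the point x, -y, -z); pixel columns grow to the right and rows downward; lengths in m; the calibration is good to about 2 mm. A picture is of the moment at which its call begins.
- env.hand_in(): hands the job in; it is judged then, once.
The state is a dict: "clock": time; "joint_pos": joint angles; "qvel": joint speeds; "tau": joint torques, N m; "tcp_pos": TCP position; "orientation": TCP orientation; "wrist_force": force on the tool from outside, world axes, zero at the start; "ft_torque": the same for the moment, N m; "finger_gap": finger opening in m; "grip_force": force on a finger pad.
Only numpy, scipy, OpenCV 4.12 (cv2) and the standard library are available. Lean on these libraries where they do the work, as an engineer would, in place of code of your own. Each camera call takes 0.05 s, during which the arm holds its last target. There are 200 camera calls.

## Working session

There is one attempt and no reset: what is moved stays moved. The work goes in short steps, Python scripts to look and compute and a tool call to move; the robot and the scene stay as the last step left them, time stands still between calls to the robot, and variables do not carry over. Pictures are saved under pics/ and viewed, at most 10 in all, crops included, and the job is handed in when it is done.

Besides the shell and the picture viewer there is one more tool, called after ">>>" as a command line: name --pt "numbers of a row" for each row, then --argument value for the rest. jog_arm: Moves the arm, as the interface text tells. Its arguments: {"type":"object","properties":{"gripper":{"type":"array"},"offset":{"type":"array"},"twist":{"type":"array"},"squeeze":{"type":"number"}},"required":["gripper","offset","twist"]}

```bash
mkdir -p pics
cat > h.py <<'E'
import numpy as np, cv2
from workcell import env
def cam(n): return env.read_camera(n)
def K(c):
    f=c["image"].shape[0]/2/np.tan(np.radians(c["fovy"])/2)
    return np.array([[f,0,c["cx"]],[0,f,c["cy"]],[0,0,1]])
def cloud(c):
    H,W=c["z_map"].shape
    uv=np.stack(np.meshgrid(np.arange(W),np.arange(H)),-1).reshape(-1,1,2).astype(np.float64)
    n=cv2.undistortPoints(uv,K(c),np.array(c["distortion"],float)).reshape(H,W,2)
    z=c["z_map"]; p=np.stack([n[...,0]*z,-n[...,1]*z,-z],-1)
    M=np.array(c["cam_to_world"]); q=p@M[:3,:3].T+M[:3,3]
    q[z<=0]=np.nan; return q
def save(c,name): cv2.imwrite("pics/"+name+".png",c["image"][...,::-1])
E
python3 - <<'E'
from h import *
a=cam("top");b=cam("side")
im=np.hstack([a["image"],b["image"]])
save(a,"top0");save(b,"side0")
np.savez("c0.npz",t=cloud(a),s=cloud(b),ti=a["image"],si=b["image"])
for c in(a,b):print(np.round(c["cam_to_world"],3).tolist(),c["fovy"],c["distortion"])
s=env.get_state();print(s)
E
```

```text
[[0.022, 0.993, -0.119, 0.426], [-0.999, 0.026, 0.032, 0.08], [0.035, 0.118, 0.992, 1.302], [0.0, 0.0, 0.0, 1.0]] 48.86761687500483 [0.04017026 0.         0.         0.         0.        ]
[[0.992, 0.052, -0.111, 0.441], [-0.122, 0.46, -0.88, -0.76], [0.006, 0.887, 0.462, 0.537], [0.0, 0.0, 0.0, 1.0]] 54.955790849127936 [-0.10550024  0.          0.          0.          0.        ]
{'clock': 0.1, 'joint_pos': array([-1.29561123e+00,  3.13952486e-01,  4.51132983e-02,  1.30359946e+00,
       -2.42214813e-05,  1.43122048e+00]), 'qvel': array([-0.00025828, -0.00147637,  0.00291741,  0.00095455, -0.00112139,
       -0.00204024]), 'tau': array([ 2.70045253e-03, -4.81728888e+01,  2.99242973e+01,  1.27294331e-02,
       -9.99825784e-05,  7.41355244e-07]), 'tcp_pos': array([ 0.23158328, -0.52581536,  0.23049104]), 'orientation': array([-8.18453007e-04,  9.78573294e-01,  2.05897146e-01, -6.77187304e-05]), 'wrist_force': array([-5.82474862e-04, -9.90012727e-01, -2.91025850e-02]), 'ft_torque': array([-0.02707827,  0.03046279, -0.02958331]), 'grip_force': 0.0, 'finger_gap': 0.08505323328889203}
```

View pics/top0.png

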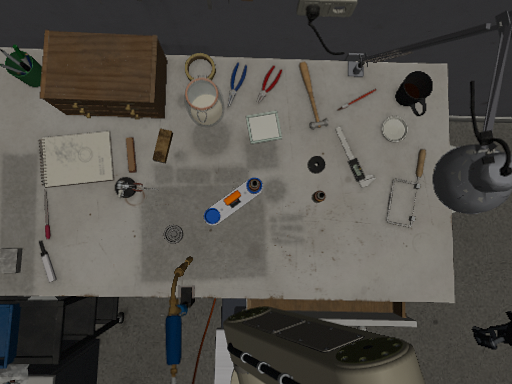

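View pics/side0.png

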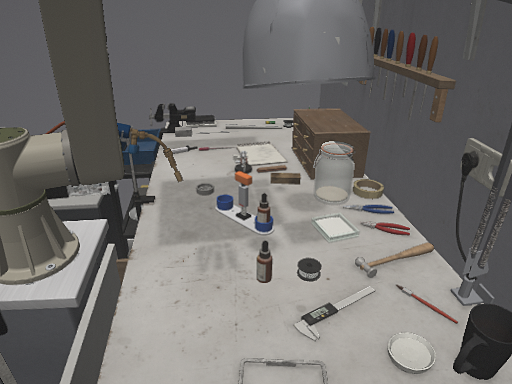

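The top view shows the empty cup at (212,215), the orange bar at (232,199), the loaded bottle at (255,185), the bench bottle at (319,197) and the spool at (316,164). In the side view the bench bottle is at (264,262).

Run:
```python
from h import *
d=np.load("c0.npz")
for k in "ts":
    P=d[k];im=d[k+"i"].astype(int);hsv=cv2.cvtColor(d[k+"i"],cv2.COLOR_RGB2HSV).astype(int)
    Z=P[...,2];reg=(P[...,0]>.3)&(P[...,0]<.72)&(P[...,1]>-.35)&(P[...,1]<.35)
    blue=reg&(hsv[...,0]>100)&(hsv[...,0]<125)&(hsv[...,1]>150)
    org=reg&(hsv[...,0]<16)&(hsv[...,1]>190)&(im[...,0]>150)
    for n,m in(("blue",blue),("org",org),("tall",reg&(Z>.012)&~blue&~org)):
        N,L,S,_=cv2.connectedComponentsWithStats(m.astype(np.uint8))
        for i in range(1,N):
            if S[i,4]<12:continue
            q=P[L==i]; top=q[q[:,2]>q[:,2].max()-.006]
            print(k,n,S[i].tolist(),"mid",np.round((q.min(0)+q.max(0))/2,3),"min",np.round(q.min(0),3),"max",np.round(q.max(0),3),"top",np.round(top.mean(0),3))
```

```text
t blue [247, 178, 15, 15, 59] mid [0.579 0.057 0.019] min [0.557 0.035 0.001] max [0.6   0.078 0.038] top [0.582 0.052 0.034]
t blue [204, 208, 16, 16, 196] mid [0.484 0.181 0.02 ] min [0.461 0.159 0.   ] max [0.506 0.204 0.041] top [0.482 0.178 0.036]
t org [224, 191, 16, 14, 93] mid [0.53  0.12  0.135] min [0.512 0.099 0.129] max [0.549 0.14  0.141] top [0.529 0.121 0.138]
t tall [432, 74, 80, 138, 5125] mid [ 0.6   -0.322  0.564] min [ 0.483 -0.35   0.445] max [ 0.716 -0.294  0.683] top [ 0.56  -0.314  0.679]
t tall [158, 137, 13, 26, 228] mid [0.681 0.334 0.023] min [0.643 0.318 0.012] max [0.72  0.35  0.034] top [0.688 0.339 0.029]
t tall [250, 140, 14, 4, 27] mid [0.716 0.052 0.019] min [0.712 0.032 0.012] max [0.72  0.072 0.026] top [0.717 0.055 0.022]
t tall [308, 156, 17, 17, 215] mid [ 0.65  -0.133  0.026] min [ 0.624 -0.158  0.018] max [ 0.675 -0.107  0.033] top [ 0.65  -0.133  0.029]
t tall [355, 163, 7, 16, 42] mid [ 0.635 -0.265  0.015] min [ 0.612 -0.275  0.012] max [ 0.659 -0.255  0.017] top [ 0.634 -0.264  0.014]
t tall [249, 178, 12, 14, 124] mid [0.58  0.055 0.064]
[... 1729 characters left out ...]
.051 0.019]
s tall [256, 241, 16, 40, 487] mid [ 0.549 -0.144  0.057] min [ 0.533 -0.158  0.012] max [ 0.566 -0.129  0.101] top [ 0.55  -0.143  0.099]
s tall [298, 258, 24, 19, 349] mid [ 0.652 -0.137  0.021] min [ 0.626 -0.163  0.012] max [ 0.679 -0.111  0.03 ] top [ 0.652 -0.137  0.027]
s tall [309, 303, 21, 17, 100] mid [ 0.641 -0.262  0.013] min [ 0.619 -0.281  0.012] max [ 0.662 -0.242  0.015] top [ 0.641 -0.263  0.013]
s tall [328, 304, 7, 8, 26] mid [ 0.665 -0.255  0.013] min [ 0.659 -0.265  0.012] max [ 0.672 -0.245  0.014] top [ 0.666 -0.256  0.013]
s tall [306, 316, 4, 6, 12] mid [ 0.613 -0.277  0.013] min [ 0.61  -0.283  0.012] max [ 0.616 -0.271  0.014] top [ 0.613 -0.278  0.013]
```

>>> jog_arm --gripper '[1, 1, 1, 1, 1, 1, 1, 1]' --pt "3 4 0" --pt "7 9 0" --pt "11 14 0" --pt "15 19 0" --pt "20 24 0" --pt "24 29 0" --pt "28 34 0" --pt "31.6 38.7 0" --twist '[10, 20, 30, 40, 50, 60, 70, 80]'

```text
clock: 1.1
tcp_pos: [0.541, -0.1473, 0.231]
orientation: [-0.0, 0.615, 0.789, -0.0]
wrist_force: [0.3, -1.0, 0.3]
finger_gap: 0.0853
grip_force: 0.0
```

Run:
```python
import cv2
a=cv2.imread("pics/side0.png")[160:290,190:340]
cv2.imwrite("pics/crop0.png",cv2.resize(a,None,fx=4.5,fy=4.5,interpolation=cv2.INTER_CUBIC))
```

```text
(no output)
```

View pics/crop0.png

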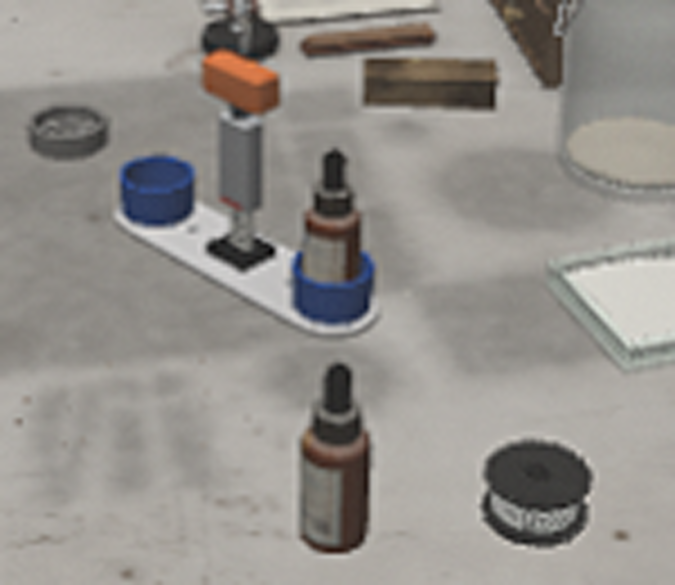

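The crop shows the bench bottle's glass body ending at the shoulder, around row 430, with the cap above it. The cup is empty at (157,190) and the grip bar is at (240,80).

>>> jog_arm --gripper '[1, 1, 1, 1, 1, 1, 1, 1]' --pt "0 0 0" --pt "0 0 -4" --pt "0 0 -8" --pt "0 0 -11" --pt "0 0 -11" --pt "0 0 -11" --pt "0 0 -11" --pt "0 0 -11" --twist '[8, 16, 23.4, 23.4, 23.4, 23.4, 23.4, 23.4]'

```text
clock: 2.1
tcp_pos: [0.5409, -0.1495, 0.1226]
orientation: [0.001, 0.445, 0.896, 0.0]
wrist_force: [-0.2, -0.8, -0.4]
finger_gap: 0.0853
grip_force: 0.0
```

Run:
```python
from h import *
b=cam("side");t=cam("top")
P=cloud(b);im=b["image"]
m=np.hstack([cv2.resize(c["image"][y:y+110,x:x+110],None,fx=3.6,fy=3.6,interpolation=cv2.INTER_CUBIC) for c,x,y in((b,210,185),(t,260,140))])
cv2.imwrite("pics/c1.png",m[...,::-1])
s=env.get_state();print(s["tcp_pos"],s["orientation"],s["joint_pos"])
q=P[(P[...,0]>.515)&(P[...,0]<.59)&(P[...,1]>-.18)&(P[...,1]<-.1)&(P[...,2]>.015)&(P[...,2]<.055)]
print(q.min(0),q.max(0))
```

```text
[ 0.54049798 -0.14939471  0.12212224] [7.16288239e-04 4.44936005e-01 8.95562078e-01 5.17796321e-05] [-4.12838501e-01  3.40210410e-01 -1.90094484e-01  1.03905553e+00
  3.43230162e-05  5.09367383e-01]
[ 0.53297031 -0.15824534  0.01585073] [ 0.56555611 -0.13598158  0.05481069]
```

View pics/c1.png

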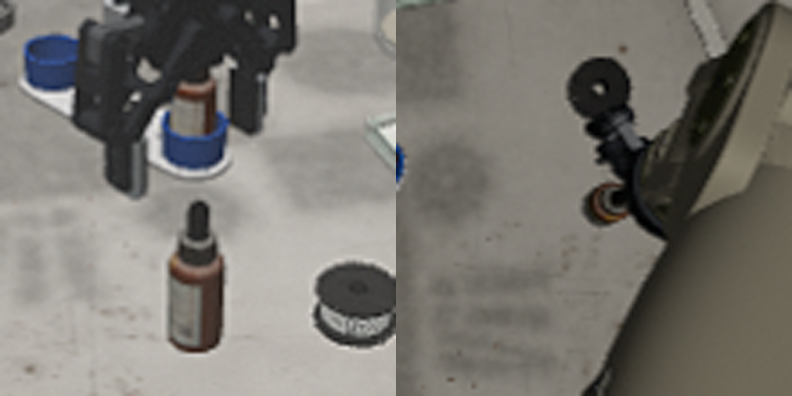

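The fingers straddle the bottle's line, but the tool still sits about 1 cm short in x and y. I'll correct that, then descend.

>>> jog_arm --gripper '[1, 1, 1, 1, 1, 1, 1, 1]' --pt "0.8 1.0 0" --pt "0.8 1.0 0" --pt "0.8 1.0 -2" --pt "0.8 1.0 -4" --pt "0.8 1.0 -6" --pt "0.8 1.0 -8" --pt "0.8 1.0 -8.7" --pt "0.8 1.0 -8.7" --twist '[0, 0, 0, 0, 0, 0, 0, 0]'

```text
clock: 3.2
tcp_pos: [0.5479, -0.1389, 0.0341]
orientation: [-0.0, 0.445, 0.896, -0.0]
wrist_force: [-0.5, 0.0, 0.9]
finger_gap: 0.0853
grip_force: 0.0
```

>>> jog_arm --gripper '[0.7, 0.5, 0.3, 0.3, 0.2, 0.2, 0.2, 0.2]' --pt "0 0 0" --pt "0 0 0" --pt "0 0 0" --pt "0 0 0" --pt "0 0 0" --pt "0 0 0" --pt "0 0 0" --pt "0 0 0" --twist '[0, 0, 0, 0, 0, 0, 0, 0]' --squeeze 30

```text
clock: 4.2
tcp_pos: [0.5486, -0.1393, 0.035]
orientation: [0.001, 0.445, 0.896, 0.0]
wrist_force: [-0.3, 0.2, 4.7]
finger_gap: 0.0311
grip_force: 29.9
```

>>> jog_arm --gripper '[0.2, 0.2, 0.2, 0.2, 0.2, 0.2, 0.2, 0.2]' --pt "0 0 1" --pt "0 0 3" --pt "0 0 6" --pt "0 0 10" --pt "0 0 14" --pt "0 0 17" --pt "0 0 17.5" --pt "0 0 17.5" --twist '[0, 0, 0, 0, 0, 0, 0, 0]'

```text
clock: 5.2
tcp_pos: [0.5477, -0.1391, 0.2086]
orientation: [-0.0, 0.445, 0.896, -0.0]
wrist_force: [-0.1, 0.0, -0.7]
finger_gap: 0.0311
grip_force: 30.0
```

Run:
```python
from h import *
b=cam("side");P=cloud(b)
m=cv2.resize(b["image"][60:290,170:400],None,fx=2.5,fy=2.5,interpolation=cv2.INTER_CUBIC)
cv2.imwrite("pics/c2.png",m[...,::-1])
s=env.get_state();print(s["tcp_pos"],s["wrist_force"],s["finger_gap"],s["joint_pos"])
```

```text
[ 0.54731003 -0.13889669  0.20784742] [-0.30611946  0.80489547 -1.88680901] 0.030971596144480983 [-3.90700933e-01  3.02475449e-01 -2.63387877e-02  1.24426487e+00
  1.97774711e-05  5.31509752e-01]
```

View pics/c2.png

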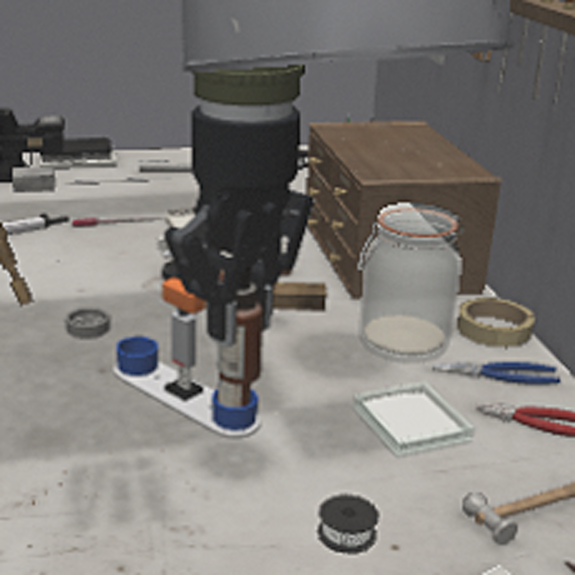

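The bottle hangs upright in the fingers at about (240,350) in the crop. I'll measure its pose in the hand from the cloud and refine cup_a's position from the earlier data.

Run:
```python
from h import *
b=cam("side");P=cloud(b);h=cv2.cvtColor(b["image"],cv2.COLOR_RGB2HSV)
m=(abs(P[...,0]-.548)<.03)&(abs(P[...,1]+.139)<.03)&(P[...,2]>.12)&(P[...,2]<.215)
for z in np.arange(.15,.215,.01):
    q=P[m&(abs(P[...,2]-z)<.005)]
    if len(q): print(round(z,3),len(q),np.round(q.min(0),4),np.round(q.max(0),4))
print("lowest",np.nanmin(P[m][:,2]))
# cup rim circle fits
d=np.load("c0.npz")
from scipy.optimize import least_squares
for k in"ts":
    P=d[k]
    m=(np.hypot(P[...,0]-.485,P[...,1]-.18)<.035)&(P[...,2]>.03)&(P[...,2]<.045)
    q=P[m]; r=least_squares(lambda p:np.hypot(q[:,0]-p[0],q[:,1]-p[1])-.0225,[.485,.18],loss="soft_l1",f_scale=.002)
    print(k,len(q),r.x,np.sqrt(np.mean(r.fun**2)),q[:,2].mean())
    m=(np.hypot(P[...,0]-.578,P[...,1]-.055)<.03)&(P[...,2]>.08);q=P[m];print("loaded",(q.min(0)+q.max(0))/2)
```

```text
0.17 3 [ 0.5381 -0.1547  0.1742] [ 0.5533 -0.1493  0.175 ]
0.18 70 [ 0.5315 -0.1587  0.1752] [ 0.5644 -0.1387  0.185 ]
0.19 80 [ 0.5313 -0.1578  0.1851] [ 0.5636 -0.136   0.1947]
0.2 76 [ 0.5324 -0.1574  0.195 ] [ 0.5633 -0.1434  0.2047]
0.21 81 [ 0.5246 -0.1606  0.2052] [ 0.5707 -0.1354  0.215 ]
lowest 0.17420503845897056
t 52 [0.48364667 0.18128616] 0.0009271661831009054 0.0344645715088203
loaded [0.57690507 0.0577705  0.09695541]
s 64 [0.48553213 0.178183  ] 0.0014857355374418757 0.03327805381606064
loaded [0.57743161 0.05079789 0.09616864]
```

>>> jog_arm --gripper '[0.2, 0.2, 0.2, 0.2, 0.2, 0.2, 0.2, 0.2]' --pt "-0.5 2.5 0" --pt "-1.5 7.5 0" --pt "-2.5 12.5 0" --pt "-3.5 17.5 0" --pt "-4.5 22.5 0" --pt "-5.4 27.5 0" --pt "-6 30.5 0" --pt "-6.3 32 0" --twist '[0, 0, 0, 0, 0, 0, 0, 0]'

```text
clock: 6.3
tcp_pos: [0.4838, 0.1821, 0.2079]
orientation: [-0.001, 0.444, 0.896, -0.001]
wrist_force: [-0.2, 0.5, -1.6]
finger_gap: 0.0311
grip_force: 30.0
```

>>> jog_arm --gripper '[0.2, 0.2, 0.2, 0.2, 0.2, 0.2, 0.2, 0.2]' --pt "0 0 0" --pt "0 0 -3" --pt "0 0 -7" --pt "0 0 -10" --pt "0 0 -11.5" --pt "0 0 -11.5" --pt "0 0 -11.5" --pt "0 0 -11.5" --twist '[0, 0, 0, 0, 0, 0, 0, 0]'

```text
clock: 7.3
tcp_pos: [0.4862, 0.181, 0.0956]
orientation: [0.001, 0.445, 0.896, 0.001]
wrist_force: [0.9, -0.2, -1.1]
finger_gap: 0.0314
grip_force: 30.0
```

Run:
```python
from h import *
from scipy.optimize import least_squares
b=cam("side");P=cloud(b);h=cv2.cvtColor(b["image"],cv2.COLOR_RGB2HSV).astype(int)
s=env.get_state();print(s["tcp_pos"],s["wrist_force"],s["finger_gap"],s["joint_pos"])
x,y=.485,.180
near=(np.hypot(P[...,0]-x,P[...,1]-y)<.04)
for lo,hi,r in((.026,.036,.0245),(.055,.085,.0165)):
    q=P[near&(P[...,2]>lo)&(P[...,2]<hi)]
    f=least_squares(lambda p:np.hypot(q[:,0]-p[0],q[:,1]-p[1])-r,[x,y],loss="soft_l1",f_scale=.001)
    print(len(q),f.x,np.sqrt(np.mean(f.fun**2)),q.min(0),q.max(0))
m=cv2.resize(b["image"][130:250,180:300],None,fx=5,fy=5,interpolation=cv2.INTER_CUBIC)
cv2.imwrite("pics/c3.png",m[...,::-1])
```

```text
[0.48597353 0.1810196  0.09546612] [ 0.26651789 -0.25445021 -0.62907923] 0.031372243168932716 [ 2.01684469e-01  2.86817057e-01 -3.37760866e-01  9.43953231e-01
  8.21161238e-07  1.12378322e+00]
95 [0.48541684 0.17841081] 0.002929488856554384 [0.46376298 0.15134722 0.02602909] [0.507988   0.20338981 0.03562601]
78 [0.48749571 0.18020445] 0.0017503709435736532 [0.47374265 0.15761684 0.0613593 ] [0.50216214 0.17755657 0.08485313]
```

View pics/c3.png

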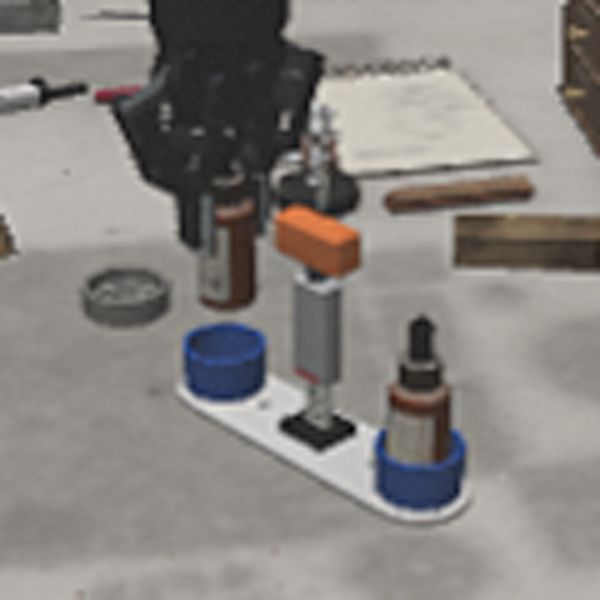

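The bottle is above the cup, about 2 mm too far in +x (bottle at column 228, cup at 225). I'll correct by −2 mm and lower it.

>>> jog_arm --gripper '[0.2, 0.2, 0.2, 0.2, 0.2, 0.2, 0.2, 0.2]' --pt "-0.2 0 0" --pt "-0.2 0 -1" --pt "-0.2 0 -2" --pt "-0.2 0 -3" --pt "-0.2 0 -3.8" --pt "-0.2 0 -4.6" --pt "-0.2 0 -5" --pt "-0.2 0 -5" --twist '[0, 0, 0, 0, 0, 0, 0, 0]'

```text
clock: 8.35
tcp_pos: [0.4829, 0.1808, 0.044]
orientation: [-0.0, 0.445, 0.896, -0.0]
wrist_force: [0.4, 0.0, -1.4]
finger_gap: 0.0311
grip_force: 30.0
```

Run:
```python
from h import *
b=cam("side");P=cloud(b)
s=env.get_state();print(s["tcp_pos"],s["wrist_force"],s["ft_torque"],s["finger_gap"])
m=cv2.resize(b["image"][130:250,180:300],None,fx=5,fy=5,interpolation=cv2.INTER_CUBIC)
cv2.imwrite("pics/c4.png",m[...,::-1])
```

```text
[0.48316226 0.180832   0.04434584] [-0.07827355 -0.49917628  0.06340553] [-0.00206064 -0.03337633 -0.0365674 ] 0.031212902088248735
```

View pics/c4.png

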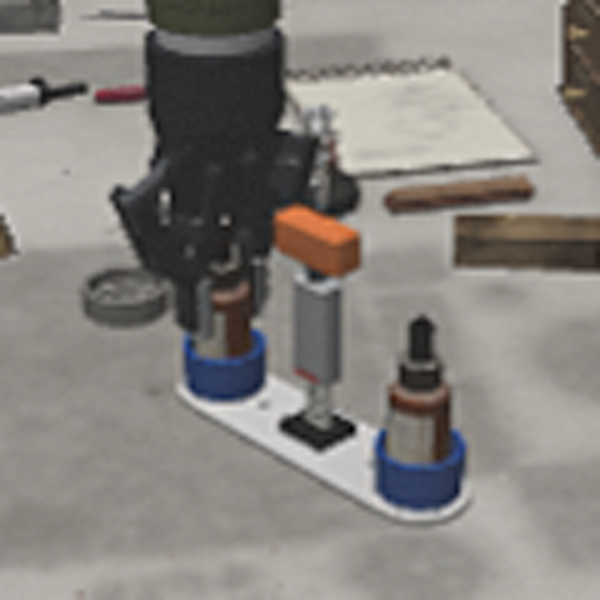

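The bottle is inside the cup with no side load. I'll seat it and release.

>>> jog_arm --gripper '[0.2, 0.2, 0.2, 0.45, 0.55, 0.7, 0.7, 0.7]' --pt "0 0 -0.1" --pt "0 0 -0.2" --pt "0 0 -0.2" --pt "0 0 -0.2" --pt "0 0 -0.2" --pt "0 0 -0.2" --pt "0 0 -0.2" --pt "0 0 -0.2" --twist '[0, 0, 0, 0, 0, 0, 0, 0]'

```text
clock: 9.4
tcp_pos: [0.4831, 0.1809, 0.0423]
orientation: [-0.0, 0.445, 0.896, 0.0]
wrist_force: [0.6, -0.0, -1.1]
finger_gap: 0.0596
grip_force: 0.0
```

>>> jog_arm --gripper '[0.7, 0.7, 0.7, 0.7, 0.7, 0.7, 0.7, 0.7]' --pt "0 0 0.5" --pt "0 0 2" --pt "0 0 5" --pt "0 0 9" --pt "0 0 13" --pt "0 0 16" --pt "0 0 17" --pt "0 0 17" --twist '[0, 0, 0, 0, 0, 0, 0, 0]'

```text
clock: 10.4
tcp_pos: [0.4834, 0.1809, 0.2129]
orientation: [0.001, 0.445, 0.896, 0.0]
wrist_force: [0.5, 0.0, -0.5]
finger_gap: 0.0598
grip_force: 0.0
```

Run:
```python
from h import *
b=cam("side");t=cam("top");P=cloud(b)
s=env.get_state();print(s["tcp_pos"],s["wrist_force"],s["finger_gap"],s["joint_pos"])
for n,c in(("t",t),("s",b)):
    P=cloud(c);h=cv2.cvtColor(c["image"],cv2.COLOR_RGB2HSV).astype(int)
    o=(h[...,0]<16)&(h[...,1]>170)&(c["image"][...,0]>120)&(np.hypot(P[...,0]-.53,P[...,1]-.118)<.05)&(P[...,2]>.10)&(P[...,2]<.15)
    q=P[o]
    if len(q)>8:
        top=q[q[:,2]>q[:,2].max()-.006]
        print(n,len(q),np.round((q.min(0)+q.max(0))/2,4),"top",np.round(top.mean(0),4),cv2.minAreaRect((top[:,:2]*1000).astype(np.float32)))
    for x,y in((.485,.18),(.578,.055)):
        q=P[(np.hypot(P[...,0]-x,P[...,1]-y)<.03)&(P[...,2]>.09)&(P[...,2]<.12)]
        if len(q):print(n,"cap",np.round((q.min(0)+q.max(0))/2,4),q[:,2].max())
m=np.hstack([cv2.resize(c["image"][y:y+110,x:x+110],None,fx=3.6,fy=3.6,interpolation=cv2.INTER_CUBIC) for c,x,y in((b,185,140),(t,180,150))])
cv2.imwrite("pics/c5.png",m[...,::-1])
```

```text
[0.48238919 0.18070621 0.21118783] [ 0.41133999 -0.52548739 -0.07873669] 0.0595986851460895 [ 2.02473391e-01  2.06015832e-01 -1.45621601e-01  1.22093996e+00
  3.25863177e-05  1.12456568e+00]
t 109 [0.5302 0.1186 0.136 ] top [0.5311 0.119  0.1378] ((531.5449829101562, 119.79420471191406), (17.84071159362793, 45.57240295410156), 41.18442916870117)
t cap [0.5762 0.0582 0.0996] 0.1085157777241903
s 9 [0.5326 0.1137 0.1288] top [0.5395 0.1103 0.1371] ((534.995361328125, 113.80990600585938), (8.728252410888672, 43.58839416503906), 50.628265380859375)
s cap [0.486  0.1755 0.1003] 0.10909211057184676
s cap [0.5769 0.0523 0.1008] 0.11098703441931679
```

View pics/c5.png

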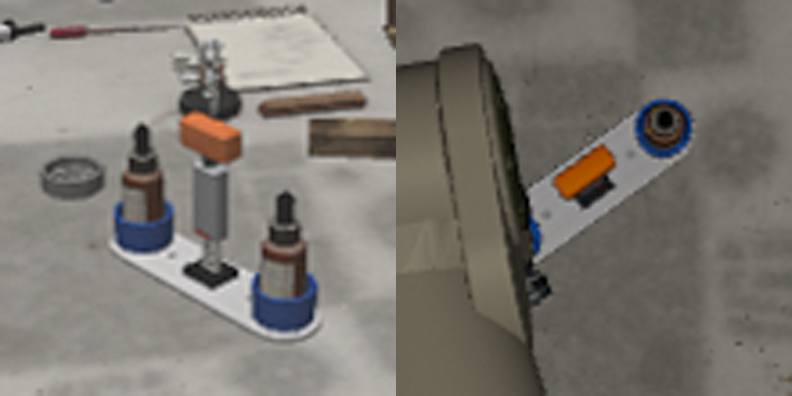

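Both bottles stand upright in their cups. The bar is at about (0.531, 0.1185), so I'll move over it and descend.

>>> jog_arm --gripper '[0.7, 0.7, 0.7, 0.7, 0.7, 0.7, 0.7, 0.7]' --pt "1.5 -2 0" --pt "3.2 -4.2 0" --pt "4.8 -6.2 0" --pt "4.8 -6.2 -1" --pt "4.8 -6.2 -2.5" --pt "4.8 -6.2 -4" --pt "4.8 -6.2 -5" --pt "4.8 -6.2 -5" --twist '[0, 0, 0, 0, 0, 0, 0, 0]'

```text
clock: 11.5
tcp_pos: [0.5301, 0.1192, 0.1612]
orientation: [-0.001, 0.445, 0.896, -0.0]
wrist_force: [0.2, -0.6, 0.4]
finger_gap: 0.0594
grip_force: 0.0
```

Run:
```python
from h import *
b=cam("side")
s=env.get_state();print(s["tcp_pos"],s["wrist_force"],s["finger_gap"])
m=cv2.resize(b["image"][130:240,190:300],None,fx=5,fy=5,interpolation=cv2.INTER_CUBIC)
cv2.imwrite("pics/c6.png",m[...,::-1])
```

```text
[0.5306668  0.11911433 0.16196023] [-0.11663247 -0.38525659  0.46252018] 0.0598997735066114
```

View pics/c6.png

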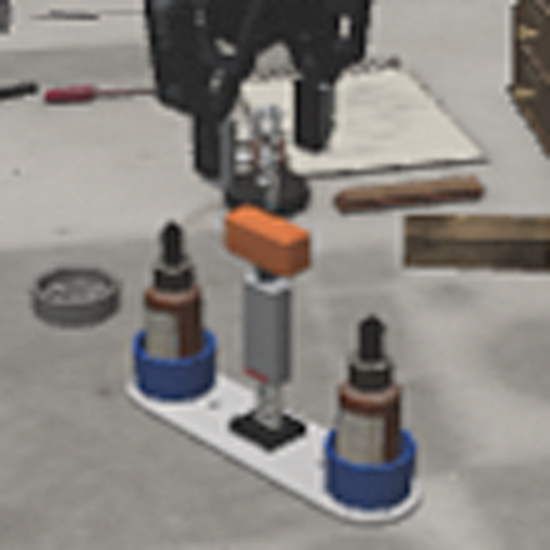

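The fingers straddle the bar: they sit at columns 210 and 313, and the bar's centre is at 267.

>>> jog_arm --gripper '[0.7, 0.7, 0.7, 0.7, 0.7, 0.7, 0.7, 0.7]' --pt "0 0 -1" --pt "0 0 -2" --pt "0 0 -3" --pt "0 0 -4" --pt "0 0 -5" --pt "0 0 -5.7" --pt "0 0 -5.7" --pt "0 0 -5.7" --twist '[0, 0, 0, 0, 0, 0, 0, 0]'

```text
clock: 12.55
tcp_pos: [0.5313, 0.1189, 0.1056]
orientation: [0.0, 0.445, 0.896, 0.0]
wrist_force: [1.0, 1.0, 1.2]
finger_gap: 0.0596
grip_force: 0.0
```

>>> jog_arm --gripper '[0.55, 0.45, 0.38, 0.32, 0.27, 0.22, 0.15, 0.1]' --pt "0 0 0" --pt "0 0 0" --pt "0 0 0" --pt "0 0 0" --pt "0 0 0" --pt "0 0 0" --pt "0 0 0" --pt "0 0 0" --twist '[0, 0, 0, 0, 0, 0, 0, 0]' --squeeze 50

```text
clock: 13.55
tcp_pos: [0.5309, 0.1187, 0.1054]
orientation: [-0.0, 0.445, 0.896, -0.0]
wrist_force: [-1.2, -0.8, 1.3]
finger_gap: 0.0191
grip_force: 50.2
```

>>> jog_arm --gripper '[0.1, 0.1, 0.1, 0.1, 0.1, 0.1, 0.1, 0.1]' --pt "0 0 0" --pt "0 0 0" --pt "0 0 0.2" --pt "0 0 0.5" --pt "0 0 0.8" --pt "0 0 1.1" --pt "0 0 1.4" --pt "0 0 1.6" --twist '[0, 0, 0, 0, 0, 0, 0, 0]'

```text
clock: 14.55
tcp_pos: [0.531, 0.1189, 0.1214]
orientation: [-0.0, 0.445, 0.896, 0.0]
wrist_force: [-0.8, -1.0, -4.0]
finger_gap: 0.0194
grip_force: 49.5
```

>>> jog_arm --gripper '[0.1, 0.1, 0.1, 0.1, 0.1, 0.1, 0.1, 0.1]' --pt "0 0 0.2" --pt "0 0 0.4" --pt "0 0 0.6" --pt "0 0 0.8" --pt "0 0 1.0" --pt "0 0 1.2" --pt "0 0 1.4" --pt "0 0 1.6" --twist '[0, 0, 0, 0, 0, 0, 0, 0]'

```text
clock: 15.55
tcp_pos: [0.5311, 0.1189, 0.1374]
orientation: [0.0, 0.445, 0.896, 0.0]
wrist_force: [-0.6, -0.2, -3.6]
finger_gap: 0.0194
grip_force: 49.2
```

```bash
cat > chk.py <<'E'
from h import *
import sys
b=cam("side");P=cloud(b);h=cv2.cvtColor(b["image"],cv2.COLOR_RGB2HSV).astype(int)
s=env.get_state();print(s["tcp_pos"],s["wrist_force"],s["ft_torque"],s["finger_gap"])
bl=(h[...,0]>100)&(h[...,0]<125)&(h[...,1]>120)
for n,x,y in(("a",.485,.18),("b",.578,.055)):
    nr=np.hypot(P[...,0]-x,P[...,1]-y)
    q=P[bl&(nr<.04)]; c=P[(nr<.025)&~bl&(P[...,2]<.3)]
    print(n,"blue z",np.round(np.percentile(q[:,2],[1,50,99]),4),"xy",np.round((q.min(0)+q.max(0))/2,4),"top",np.nanmax(c[:,2]).round(4))
m=cv2.resize(b["image"][100:240,180:320],None,fx=4,fy=4,interpolation=cv2.INTER_CUBIC)
cv2.imwrite("pics/%s.png"%sys.argv[1],m[...,::-1])
E
python3 chk.py d0
```

```text
[0.53125381 0.11889052 0.13768988] [ 0.19933316  0.69889938 -4.27671483] [0.00395415 0.01265451 0.0036956 ] 0.019148892694321937
a blue z [0.0136 0.0284 0.0385] xy [0.4856 0.1716 0.026 ] top 0.1123
b blue z [0.0134 0.0295 0.0388] xy [0.5796 0.0507 0.026 ] top 0.1143
```

It is off the bench by about 3 mm and level, so I'll lift the remaining 7.7 cm gently.

>>> jog_arm --gripper '[0.1, 0.1, 0.1, 0.1, 0.1, 0.1, 0.1, 0.1]' --pt "0 0 0.2" --pt "0 0 0.6" --pt "0 0 1.1" --pt "0 0 1.6" --pt "0 0 2.1" --pt "0 0 2.6" --pt "0 0 3.1" --pt "0 0 3.6" --twist '[0, 0, 0, 0, 0, 0, 0, 0]'

```text
clock: 16.6
tcp_pos: [0.5311, 0.1188, 0.1737]
orientation: [0.0, 0.445, 0.896, 0.0]
wrist_force: [0.3, 0.2, -5.0]
finger_gap: 0.0193
grip_force: 49.2
```

>>> jog_arm --gripper '[0.1, 0.1, 0.1, 0.1, 0.1, 0.1, 0.1, 0.1]' --pt "0 0 0.5" --pt "0 0 1.1" --pt "0 0 1.7" --pt "0 0 2.3" --pt "0 0 2.9" --pt "0 0 3.4" --pt "0 0 3.8" --pt "0 0 4.1" --twist '[0, 0, 0, 0, 0, 0, 0, 0]'

```text
clock: 17.6
tcp_pos: [0.5311, 0.1188, 0.2146]
orientation: [0.0, 0.445, 0.896, 0.0]
wrist_force: [-0.0, -0.1, -4.9]
finger_gap: 0.0193
grip_force: 49.2
```

>>> jog_arm --gripper '[0.1, 0.1, 0.1, 0.1, 0.1, 0.1, 0.1, 0.1]' --pt "0 0 0" --pt "0 0 0" --pt "0 0 0" --pt "0 0 0" --pt "0 0 0" --pt "0 0 0" --pt "0 0 0" --pt "0 0 0" --twist '[0, 0, 0, 0, 0, 0, 0, 0]'

```text
clock: 18.6
tcp_pos: [0.5311, 0.1189, 0.2143]
orientation: [0.0, 0.445, 0.896, 0.0]
wrist_force: [0.3, -0.9, -5.0]
finger_gap: 0.0195
grip_force: 49.2
```

```bash
python3 chk.py d1
```

```text
[0.53109554 0.11885626 0.21434132] [ 0.69575527 -0.0704567  -4.83695255] [-2.84648696e-05  1.33035576e-02  3.18347245e-02] 0.01947291845099496
a blue z [0.0909 0.1042 0.1152] xy [0.4852 0.1726 0.1031] top 0.1897
b blue z [0.0904 0.1041 0.115 ] xy [0.5801 0.0486 0.1025] top 0.1893
```

View pics/d1.png

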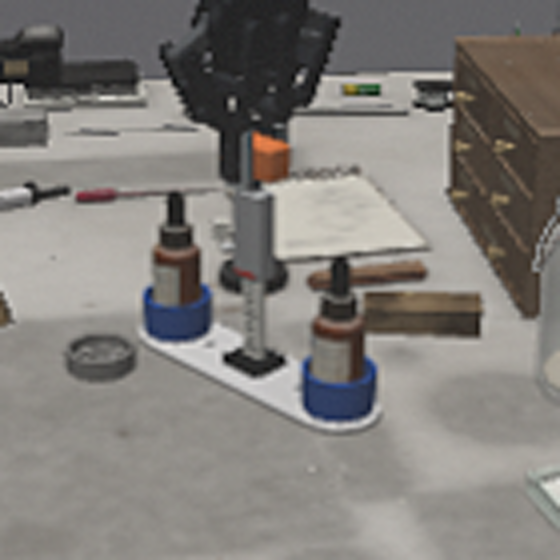

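The scale hangs level with its rims at about 0.115 m, so the plate is about 8 cm up. Both bottles are upright in their cups at (177,260) and (340,330). I'll hold for a moment so it is still, then hand in.

>>> jog_arm --gripper '[0.1, 0.1, 0.1, 0.1, 0.1, 0.1, 0.1, 0.1]' --pt "0 0 0" --pt "0 0 0" --pt "0 0 0" --pt "0 0 0" --pt "0 0 0" --pt "0 0 0" --pt "0 0 0" --pt "0 0 0" --twist '[0, 0, 0, 0, 0, 0, 0, 0]'

```text
clock: 19.65
tcp_pos: [0.5311, 0.1189, 0.2143]
orientation: [0.0, 0.445, 0.896, 0.0]
wrist_force: [-0.2, 0.4, -4.9]
finger_gap: 0.0194
grip_force: 49.2
```

```bash
python3 chk.py d2; python3 -c "
from workcell import env
print(env.hand_in())"
```

```text
[0.53109616 0.11886878 0.21434583] [ 0.37069982 -0.23049696 -4.54986176] [0.05269778 0.0018771  0.05774161] 0.019230666197813436
a blue z [0.0911 0.1037 0.1151] xy [0.4852 0.1719 0.1031] top 0.1885
b blue z [0.0901 0.1047 0.1149] xy [0.5801 0.0481 0.1023] top 0.1893
the job is handed in; nothing more can be done
None
```

I handed the job in at about 20 s on the clock: the bench bottle stands in the empty cup, and the scale hangs by its orange bar, level and still, with the foot plate about 8 cm above the bench and both bottles upright.

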